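Cure the fly: aim the lamp and hold its power paddle at the third click

TASK

Cure the resin on the fly clamped in the vise: first swivel the curing lamp's head so its violet lens points straight at the fly's copper bead, and leave it so. Then, with the fingertips, press the red spring-return paddle on the grey power box down past two clicks to the third, without pushing on beyond it towards the bottom stop, and finish while still holding it there against its spring. Do not touch the vise or the fly, and leave the bottle, spool and jar where they are.

Things in the scene. Friction and masses are not known exactly. Their poses are not given: they have to be found in the camera images.
- lamp_grip (a point): grip point in the orange fin on top of the curing lamp's head, on the head's vertical swivel axis, 173 mm above the table, 12 mm below the fin's top. The fin is 60 mm long along the lamp's aim (this point's x axis), 12 mm thick (y), centred on the axis; 33 mm of it stand clear above the head's round housing. Fixed post, round base 110 mm across
- lamp_lens (a point): centre of the violet lens (36 mm diameter) at the front of the lamp head's level round housing (44 to 50 mm diameter, from 45 mm behind to 73 mm ahead of the swivel axis). It lies 75 mm ahead of the swivel axis, 130 mm above the table; its x axis is the way the lamp shines, straight out from the swivel axis
- lamp_head (a joint): swivel angle of the lamp head on its fixed stand, rad, counter-clockwise from above positive, stops at +-2.2. Turns with light friction (about 0.08 N m) and stays where it is left
- fly_head (a point): centre of the copper bead (16 mm diameter) at the fly's head, 130 mm above the table, level with the lens. The level fly is clamped in the steel vise, all of which stands beyond the bead, away from the robot
- paddle_top (a point): centre of the red paddle's top face. The paddle is 36 mm deep (this point's x axis, pointing out of the box face), 42 mm wide (y), 10 mm thick; its top is 100 mm above the table when up, and it goes straight down. Its centre is 25 mm out from the face of the grey box
- paddle (a joint): how far the paddle is pressed, m: 0 up, bottom stop at 0.042. Clicks at 0.010, 0.020 and 0.030, with a small bump to push over 5 mm before each, and one more 5 mm beyond the third. A spring always pushes it back up, 4 N at the top, about 10 N at the third click; a bump adds up to about 3 N. It does not stay down by itself
- resin_bottle: loose green resin bottle, 32 mm diameter, 75 mm high, origin at the centre of its underside; leave it alone
- thread_spool: loose white thread spool, 36 mm diameter, 36 mm high, standing, origin at the centre of its underside; leave it alone
- bead_jar: loose amber jar with white lid, 44 mm diameter, 45 mm high, origin at the centre of its underside; leave it alone
- vise: fixed steel vise, origin on the table under the bead; its 100 x 80 mm base lies 5 to 105 mm from there along its +x axis, its inclined head is up to 130 mm high. It stands left or right of the lamp, the power box on the other side. Not to be touched
- power_box: fixed grey power box, 90 x 80 mm, 110 mm high, origin at the centre of its underside; its +x axis points out of the face with the paddle, the one turned away from the robot. Green, yellow and blue marks beside the slot show where the middle of the paddle's edge stands at the first, second and third click
Mind the look-alikes: they are no part of the job. What is shaped like the part that bears lamp_grip but brown is not meant.

How it is judged (in metres and radians):
On the way, in this order (a step that is already met when the one before it is completed fails the run):
1. the lamp is aimed at the bead, with the paddle still up (y of fly_head in the frame of lamp_lens between -0.018 and 0.018 m and x of fly_head in the frame of lamp_lens above 0.02 m and value of joint paddle below 0.004 m), for 0.3 s.
2. the fingers hold the paddle at the third click with the lamp still aimed (y of fly_head in the frame of lamp_lens between -0.018 and 0.018 m and x of fly_head in the frame of lamp_lens above 0.02 m and value of joint paddle between 0.026 and 0.034 m and contact force between the fingers and power_box above 2 N), for 0.5 s.
At the end, for the whole second after the job is handed in: Fingers hold the paddle still at the third click (26 to 34 mm down, over 2 N); the bead lies ahead of the lens, within 18 mm (the lens radius) to either side of its axis; bottle, spool and jar are within 20 mm of their starts (all of step 2 and velocity of joint paddle between -0.01 and 0.01 m/s and distance of each of resin_bottle, thread_spool, bead_jar from where it was at the start of the episode below 0.02 m); the arm keeps its last pose, push and grip.
It fails at once if the paddle is pushed beyond the third click to the bottom (more than 37 mm) (value of joint paddle above 0.037 m).
It fails at once if the paddle is pressed before the lamp is aimed (value of joint paddle above 0.006 m and not (y of fly_head in the frame of lamp_lens between -0.018 and 0.018 m and x of fly_head in the frame of lamp_lens above 0.02 m)).
It fails at once if the vise or the fly is touched (contact force between vise and anything else above 1 N).
It fails at once if the bottle, spool or jar is moved (20 mm) or knocked over (distance of any of resin_bottle, thread_spool, bead_jar from where it was at the start of the episode above 0.02 m or angle between any of resin_bottle, thread_spool, bead_jar's own z axis and vertical above 0.5 rad).
It also fails if it takes over 51 s, if anything falls off the work surface, if the arm or the gripper's body presses on something with over 40 N, if the wrist force passes 120 N, or if a joint passes its speed limit or range.

ROBOT

A 6-joint arm with a two-finger parallel gripper is mounted at the origin on the work surface. World frame = base frame: x ahead of the robot, y to its left, z up, the work surface at z = 0. Lengths are in mm, angles in rad, forces in N, time in s.
With the tool pointing down it reaches from about 275 to 750 mm from the base axis. Payload 10.2 kg.
Tool frame: the origin (TCP) lies midway between the tips of the shut fingers; the grasp point (between the pads) lies 19 mm behind it (ctrl.grasp_offset is the distance from the TCP to the grasp point, in mm); z points along the fingers, y is the line along which they close (so a half turn about z gives the same grasp; the last joint's range is limited). The gripper opens to 85 mm and grips with 20 to 120 N. Pads are 22 mm wide; open, the fingers measure 114 mm over their backs; the gripper's body (76 mm by 85 mm) begins 54 mm behind the grasp point. The pads swing forward as they close: fully open they stand 13 mm farther back than shut.
Start: joints at [-1.5, 0.313, 1.498, -0, 1.331, -0.223], TCP at [152.022, -502.514, 231.294] pointing down, gripper open.
Joint ranges: [-2.94, 2.94], [-0.97, 2.17], [0.19, 2.56], [-1.23, 4.37], [0.02, 3.11], [-2.88, 2.88]. Speed limits (rad/s): [2.39, 2.39, 3.01, 3.14, 3.14, 3.14].

INTERFACE

Orientations are given as a unit quaternion [w, x, y, z].
In Python, from rig import ctrl, viewer, models gives the robot as it stands. The module is installed in compiled form; this text tells all that it offers.
- The arm moves only by the shell command python3 -m pendant 'ROWS' [OPENING] [FORCE]. ROWS is text: rows parted by semicolons, each of 4 numbers parted by spaces: the shift along the tool's x, y, z in m, then the turn about the tool's z in rad. In form: x y z yaw; .... A call has 1 to 10 rows; each row shifts and turns the commanded pose from where the row before left it, along the tool's axes as they then stand; what a row does not reach is not made up. A row lasts 1/8 s, in which the tool goes at most 62.5 mm and 10.7 degrees, less where a joint would pass 70% of its speed; a pose out of reach is approached as far as the arm can. A call is refused whole if a number of a shift passes 0.0625 or a number of a turn 0.188, either way. A call with a gripper value outside its range is refused whole. OPENING is the opening, from 0 (shut) to 1 (fully open), set as the call begins (- or left out, the last holds). The fingers move at their own pace and stop on an object; FORCE is the grip in N (left out, the last holds). Time passes only in rows, so rows that do not move let the fingers close. It gives the time, the measured TCP pose, the force, the opening and the grip force at its end, in the units of the state.
- ctrl.sense(): the state, without advancing time (a new reading comes with each control period).
- viewer.capture(name): name is "side" or "top" or "wrist"; returns a dict with "color" (384x512x3 uint8, red, green, blue), "vertical_fov" (degrees; the focal length in pixels is half the picture's height over the tangent of half this angle, whatever the lens; pixels are square), "cx", "cy" (the principal point, pixels), "dist" ([k1, k2, p1, p2, k3] as OpenCV has them; the pictures are not rectified), "pose" (4x4, takes a point from camera to world coordinates). Camera axes: x right, y down, z forward; pixel columns grow to the right and rows downward; lengths in mm; the calibration is good to about 2 mm. A picture is of the moment at which its call begins. There is no depth.
- ctrl.finish_job(): hands the job in; it is judged then, once.
Trained networks look in the newest picture that a camera, given by its name, has taken for a name from the list of things; names that differ only in an ending like _2 or _b are one class to them, and where a whole thing is asked for, a point or a joint stands for the part that bears it (a point fixed in the world has none). Each returns a list of dicts, best first, with "p" (0 to 1); they miss things now and then, are a little off and sometimes report something else, mostly with a low value. They report only what shows in the picture. A call takes as long as a camera call. They do not tell look-alikes from the thing itself.
- models.boxes_of(camera, query): "at" ([x, y, z] in mm, in world coordinates, good to about 4 mm: the middle of the surface that is visible of it).
The state is a dict: "time_s": time; "joints": joint angles; "dq": joint speeds; "tau": joint torques, N m; "eef_pos": TCP position; "ee_rot": TCP orientation; "force": force on the tool from outside, world axes, zero at the start; "wrist_torque": the same for the moment, N m; "grip_width": opening from 0.0 (shut) to 1.0 (fully open); "grip_force": force on a finger pad.
Only numpy, scipy, OpenCV 4.12 (cv2) and the standard library are available. Lean on these libraries where they do the work, as an engineer would, in place of code of your own. Each camera call takes 0.05 s, during which the arm holds its last target. There are 200 camera calls.

## Working session

There is one attempt and no reset: what is moved stays moved. The work goes in short steps, Python scripts to look and compute and a shell command to move; the robot and the scene stay as the last step left them, time stands still between calls to the robot, and variables do not carry over. Pictures are saved under pics/ and viewed, at most 10 in all, crops included, and the job is handed in when it is done.

```bash
mkdir -p pics; cat > h.py <<'E'
import numpy as np, cv2
from rig import ctrl, viewer, models
def K(c):
    f=c["color"].shape[0]/2/np.tan(np.radians(c["vertical_fov"])/2)
    return np.array([[f,0,c["cx"]],[0,f,c["cy"]],[0,0,1.]])
def ray(c,px):
    u=cv2.undistortPoints(np.array([[px]],float),K(c),np.array(c["dist"],float))[0,0]
    T=np.array(c["pose"]); return T[:3,3],T[:3,:3]@np.array([u[0],u[1],1])
def at_z(c,px,z):
    o,d=ray(c,px); return o+d*(z-o[2])/d[2]
def proj(c,P):
    T=np.linalg.inv(np.array(c["pose"])); r,_=cv2.Rodrigues(T[:3,:3])
    return cv2.projectPoints(np.atleast_2d(np.array(P,float)),r,T[:3,3],K(c),np.array(c["dist"],float))[0][:,0]
E
python3 - <<'E'
from h import *
for n in("top","side"):
    c=viewer.capture(n); cv2.imwrite(f"pics/{n}0.png",c["color"][...,::-1])
    print(n,np.round(c["pose"],2).tolist(),c["vertical_fov"])
    for q in("lamp_grip","lamp_lens","fly_head","paddle_top","resin_bottle","thread_spool","bead_jar","vise","power_box"):
        for d in models.boxes_of(n,q): print(q,round(d["p"],2),np.round(d["at"]),np.round(proj(c,d["at"])[0]))
print(ctrl.sense())
E
```

```text
top [[-0.02, -0.99, 0.15, 346.19], [-1.0, 0.03, 0.02, 20.74], [-0.02, -0.15, -0.99, 981.19], [0.0, 0.0, 0.0, 1.0]] 51.76960776402985
lamp_grip 0.65 [269. 308. 151.] [133. 295.]
lamp_grip 0.63 [465.  16. 156.] [269. 199.]
lamp_lens 0.87 [466.  12. 148.] [271. 198.]
lamp_lens 0.8 [269. 311. 146.] [132. 295.]
fly_head 0.62 [ 566. -200.   18.] [354. 164.]
paddle_top 0.82 [622. 244. 101.] [169. 138.]
thread_spool 0.54 [724.   5.  36.] [270. 104.]
bead_jar 0.6 [ 346. -204.   51.] [365. 253.]
vise 0.96 [ 567. -202.   14.] [355. 164.]
power_box 0.82 [554. 232. 108.] [173. 166.]
side [[-0.94, -0.26, 0.2, 299.07], [-0.33, 0.73, -0.6, 600.07], [0.01, -0.64, -0.77, 819.18], [0.0, 0.0, 0.0, 1.0]] 54.44286210526866
lamp_grip 0.69 [457.  26. 146.] [268. 187.]
lamp_grip 0.6 [262. 327. 152.] [320. 332.]
lamp_lens 0.85 [458.  17. 150.] [269. 184.]
lamp_lens 0.79 [265. 321. 155.] [320. 327.]
fly_head 0.61 [ 573. -200.   15.] [253. 155.]
paddle_top 0.71 [621. 250.  99.] [166. 254.]
paddle_top 0.71 [722.  10.  34.] [178. 186.]
resin_bottle 0.76 [397. 219.  48.] [266. 283.]
bead_jar 0.56 [ 351. -197.   40
[... 176 characters left out ...]
 185.]
{'time_s': 1.0, 'joints': array([-1.50037467e+00,  3.12896378e-01,  1.49769841e+00, -1.40252807e-05,
        1.33100489e+00, -2.23404834e-01]), 'dq': array([-0.00106289,  0.00082871, -0.00051631,  0.00149247,  0.00013195,
        0.00092573]), 'tau': array([ 7.77590576e-04, -4.12171233e+01, -2.59900188e+01, -1.16036235e-04,
        6.54015403e-04, -5.68758097e-06]), 'eef_pos': array([ 152.03166704, -502.50965034,  231.29662721]), 'ee_rot': array([-4.02502042e-06,  9.89227401e-01,  1.46386981e-01, -6.52348047e-06]), 'force': array([ 0.27176775, -0.72393612,  0.30196951]), 'wrist_torque': array([-0.01875307,  0.02954368, -0.0076597 ]), 'grip_force': 0.0, 'grip_width': 0.998752038267516}
```

```bash
python3 - <<'E'
import cv2
for n in("top","side"):
    cv2.imwrite(f"pics/{n}0b.png",cv2.resize(cv2.imread(f"pics/{n}0.png"),(800,600),interpolation=cv2.INTER_CUBIC))
E
```

```text
(no output)
```

View pics/top0b.png

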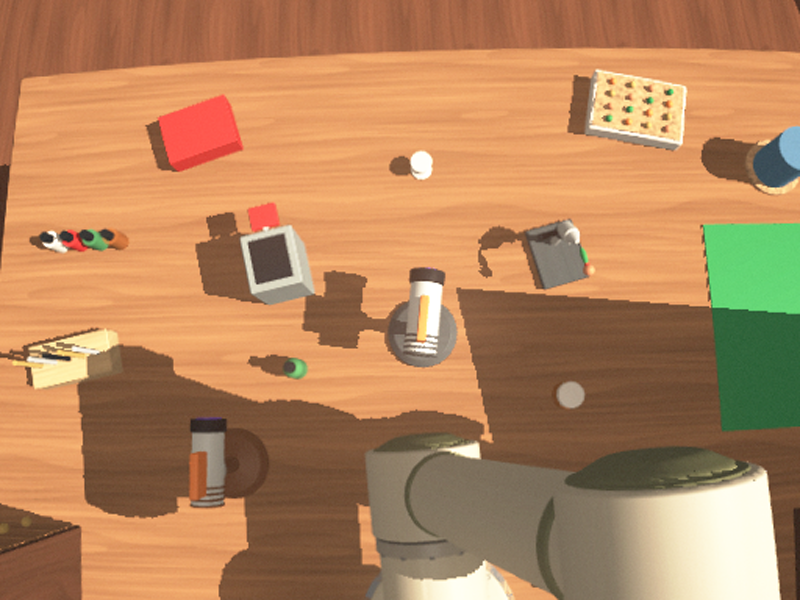

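View pics/side0b.png

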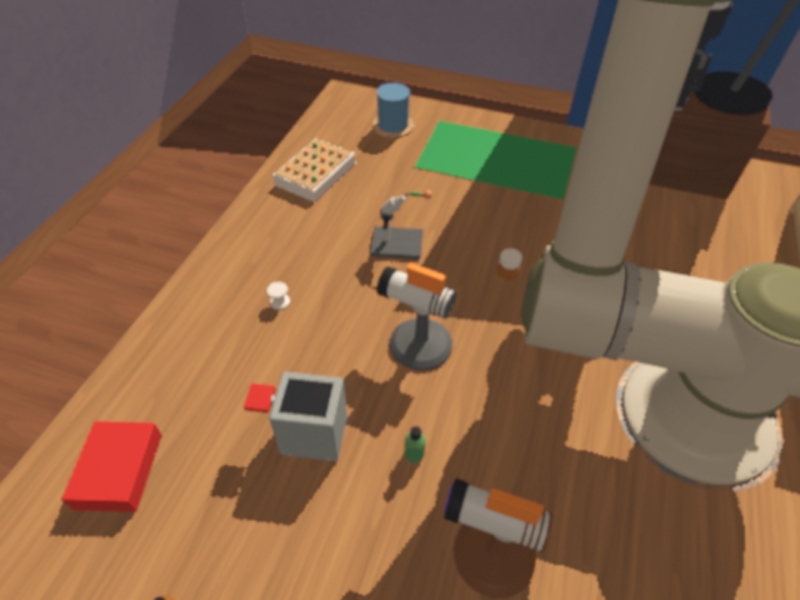

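Candidates for the lamp: the centre one (top 800-px view, fin at 424,318) and the lower-left one (fin at 198,476, brown base). The vise (560,255) stands right of the centre lamp and the box (275,265) left of it, so the centre lamp fits. I'll confirm this in one crop.

```bash
python3 - <<'E'
import cv2,numpy as np
t=cv2.imread("pics/top0.png");s=cv2.imread("pics/side0.png")
r=lambda im,x,y,w,h:cv2.resize(im[y:y+h,x:x+w],(400,300),interpolation=cv2.INTER_CUBIC)
cv2.imwrite("pics/crop1.png",np.vstack([np.hstack([r(t,235,165,80,60),r(t,105,260,80,60)]),np.hstack([r(t,325,130,80,60),r(s,225,155,80,60)])]))
E
```

```text
(no output)
```

View pics/crop1.png

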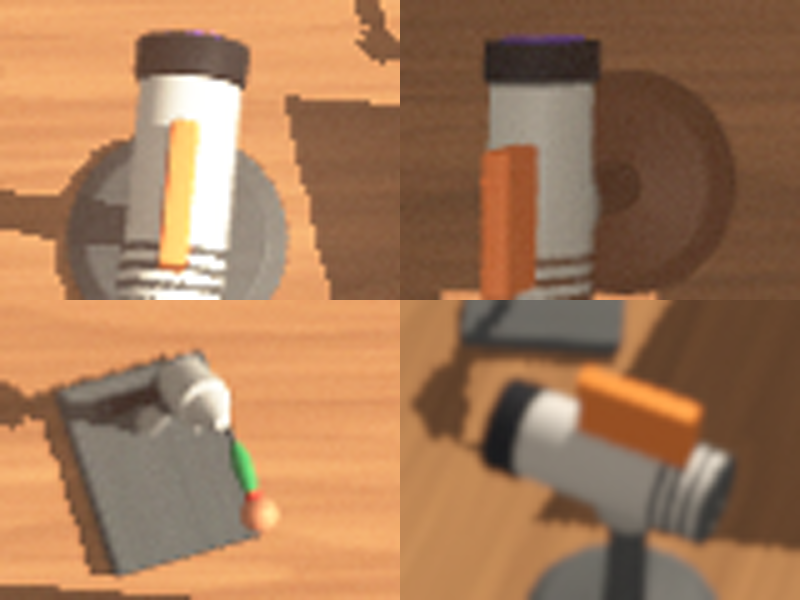

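The crop shows the centre lamp (upper left) with its orange fin on a grey stand. The other lamp (upper right) has a brown stand, with its fin off-axis. The bead is at about (262,515) in the lower-left panel. Next I'll work out the geometry.

```bash
python3 - <<'E'
from h import *
t=viewer.capture("top");s=viewer.capture("side")
f=lambda *a:print(a[0],np.round(a[1],1))
f("fin front t",at_z(t,(271.6,189.2),185));f("fin rear t",at_z(t,(269.6,218.0),185))
f("fin front s",at_z(s,(261.6,169.4),185));f("fin rear s",at_z(s,(284.2,178.2),185))
f("bead t",at_z(t,(377.4,173),130));f("bead s",at_z(s,(274.6,124.2),130))
f("base t",at_z(t,(235+174/5,165+240/5),10))
# masks: red paddle, grey box top; in top
hsv=cv2.cvtColor(t["color"],cv2.COLOR_RGB2HSV)
m=cv2.inRange(hsv,(0,150,90),(8,255,255))|cv2.inRange(hsv,(172,150,90),(180,255,255))
m[:120]=0;m[:,:150]=0;m[:,190:]=0
n,l,st,ce=cv2.connectedComponentsWithStats(m);i=1+st[1:,4].argmax()
r=cv2.minAreaRect(np.argwhere(l==i)[:,::-1].astype(np.float32));print(st[i],ce[i])
for p in cv2.boxPoints(r): f("paddle corner",at_z(t,p,100))
# spool, bottle, jar
for q in((148/1,0),):pass
# box top corners read in the 800 view
for p in((240,237),(291,226),(302,281),(250,292)): f("box top",at_z(t,np.array(p)/1.5625,110))
hs=cv2.cvtColor(s["color"],cv2.COLOR_RGB2HSV)
m=cv2.inRange(hs,(0,150,90),(8,255,255))|cv2.inRange(hs,(172,150,90),(180,255,255))
m[:235]=0;m[268:]=0;m[:,:150]=0;m[:,185:]=0
r=cv2.minAreaRect(np.argwhere(m>0)[:,::-1].astype(np.float32))
for p in cv2.boxPoints(r): f("paddle corner side",at_z(s,p,100))
o=cv2.resize(t["color"][125:205,140:247],None,fx=5,fy=5,interpolation=cv2.INTER_CUBIC)
o2=cv2.resize(s["color"][225:305,140:193],None,fx=5,fy=5,interpolation=cv2.INTER_CUBIC)
cv2.imwrite("pics/box.png",np.hstack([o[:,:530],o2])[...,::-1])
E
```

```text
fin front t [480.2  10.7 185. ]
fin rear t [421.4  16.5 185. ]
fin front s [479.4  10.1 185. ]
fin rear s [421.2  19.4 185. ]
bead t [ 519.1 -224.4  130. ]
bead s [ 516.8 -224.6  130. ]
base t [450.3  14.7  10. ]
[158 130  21  18 277] [168.29602888 138.29963899]
paddle corner [636.  273.4 100. ]
paddle corner [644.5 230.  100. ]
paddle corner [608.  221.4 100. ]
paddle corner [599.6 264.4 100. ]
box top [588.4 278.6 110. ]
box top [602.3 202.4 110. ]
box top [519.4 185.8 110. ]
box top [505.5 262.1 110. ]
paddle corner side [635.1 274.3 100. ]
paddle corner side [647.  226.1 100. ]
paddle corner side [607.4 225.6 100. ]
paddle corner side [597.  273.4 100. ]
```

View pics/box.png

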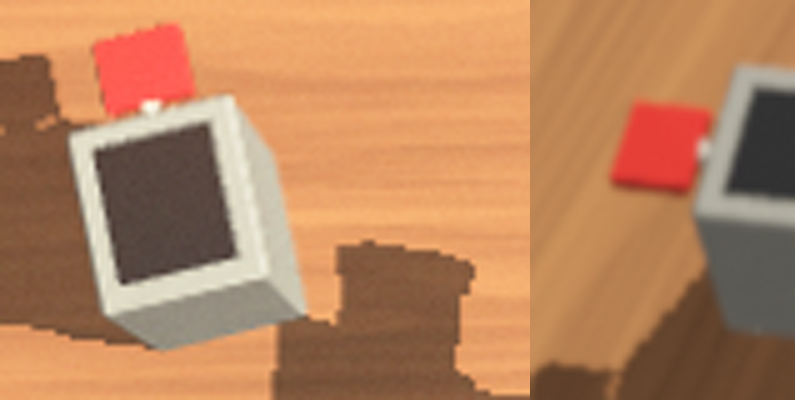

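Estimates:
- Swivel axis: about (450.5, 14).
- Lamp aim: now -0.11 rad, needs about -1.295.
- Paddle centre: about (621.5, 247).
- Box normal: +0.19 rad.

I'll grip the fin with the half-turn yaw to stay inside J6's range.

```bash
cat >> h.py <<'E'
from scipy.spatial.transform import Rotation as R
def todo(P,phi):
    s=ctrl.sense(); q=s["ee_rot"]; M=R.from_quat([q[1],q[2],q[3],q[0]]).as_matrix()
    a=np.arctan2(M[1,0],M[0,0]); d=(phi-a+np.pi)%(2*np.pi)-np.pi
    print("t",round(s["time_s"],2),"tcp",np.round(s["eef_pos"],1),"phi",round(a,3),"z",np.round(M[:,2],3),"q",np.round(s["joints"],2),"F",np.round(s["force"],1),"grip",round(s["grip_width"],3),round(s["grip_force"],1))
    print("tool shift m",np.round(M.T@(np.array(P)-s["eef_pos"])/1000,4),"yaw",round(-d,3))
E
python3 -m pendant '0.043 -0.04 0 0;0.043 -0.04 0 0;0.043 -0.04 0 0;0.043 -0.04 0 0;0.043 -0.04 0 0;0.043 -0.04 0 0;0.043 -0.04 0 0;0.043 -0.04 0 0;0.043 -0.04 0 0;0.043 -0.04 0 0' 1 20
python3 -m pendant '0 0 0 -0.18;0 0 0 -0.18;0 0 0 -0.18;0 0 0 -0.18;0 0 0 -0.18;0 0 0 -0.18;0 0 0 -0.18;0 0 0 -0.18;0 0 0 -0.18;0 0 0 -0.18'
python3 -m pendant '0 0 0 -0.18;0 0 0 -0.18;0 0 0 -0.18;0 0 0 -0.18;0 0 0 -0.18;0 0 0 0'
python3 -c "
from h import *
todo([450.5,14,231],3.02)"
```

```text
time_s: 2.35
eef_pos: [448.5, 6.8, 231.6]
ee_rot: [0.0, 0.989, 0.146, 0.0]
force: [0.6, -2.2, -0.4]
grip_width: 0.997
grip_force: 0.0
time_s: 3.6
eef_pos: [447.8, 4.9, 231.3]
ee_rot: [0.0, 0.498, 0.867, 0.0]
force: [0.9, 0.4, 1.1]
grip_width: 1.003
grip_force: 0.0
time_s: 4.35
eef_pos: [447.8, 4.9, 231.3]
ee_rot: [0.0, 0.075, 0.997, -0.0]
force: [-1.0, 0.2, -0.1]
grip_width: 0.999
grip_force: 0.0
t 4.35 tcp [447.8   4.9 231.3] phi 2.992 z [ 0. -0. -1.] q [-0.25  0.14  1.71 -0.    1.29 -1.67] F [-1.   0.2 -0.1] grip 0.999 0.0
tool shift m [-0.0013  0.0094  0.0003] yaw -0.028
```

```bash

python3 -m pendant '-0.0013 0.0094 0.02 -0.028;0 0 0.03 0;0 0 0.023 0;0 0 0 0'
python3 -m pendant '0 0 0 0;0 0 0 0;0 0 0 0;0 0 0 0;0 0 0 0;0 0 0 0;0 0 0 0;0 0 0 0' 0 30
python3 - <<'E'
from h import *
todo([450.5,14,158],1.846)
s=viewer.capture("side");t=viewer.capture("top")
c=lambda a,x,y:cv2.resize(a["color"][y:y+120,x:x+107],None,fx=3.7,fy=3.7,interpolation=cv2.INTER_CUBIC)
cv2.imwrite("pics/g1.png",np.hstack([c(s,215,120),c(t,215,140)])[...,::-1])
E
```

```text
time_s: 4.85
eef_pos: [449.7, 14.1, 157.4]
ee_rot: [-0.001, 0.061, 0.998, 0.0]
force: [-0.6, 0.1, 1.1]
grip_width: 0.997
grip_force: 0.0
time_s: 5.85
eef_pos: [450.5, 13.9, 158.6]
ee_rot: [0.0, 0.06, 0.998, -0.0]
force: [-2.2, -0.3, 5.9]
grip_width: 0.136
grip_force: 32.3
t 5.85 tcp [450.5  13.9 158.6] phi 3.022 z [ 0. -0. -1.] q [-0.23  0.23  1.81 -0.    1.1  -1.68] F [-2.2 -0.3  5.9] grip 0.136 32.3
tool shift m [0.0001 0.0001 0.0006] yaw 1.176
```

View pics/g1.png

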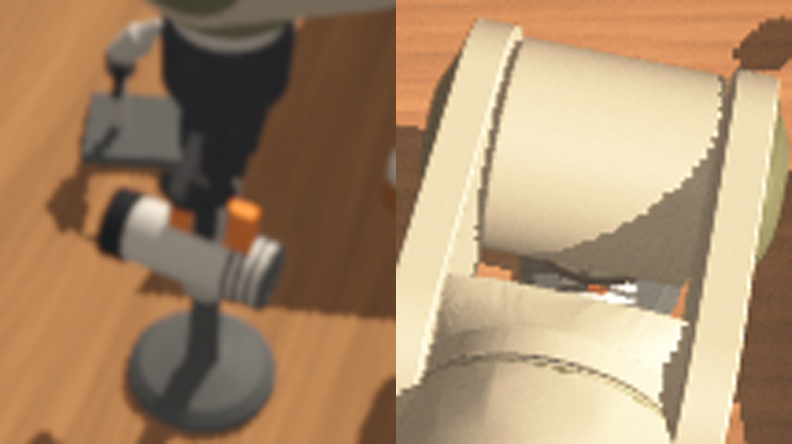

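The side crop shows the fingers straddling the fin (about 205,215), and the opening of 11.6 mm matches its thickness. Now I'll swivel it.

```bash

python3 -m pendant '0 0 -0.002 0.15;0 0 0 0.15;0 0 0 0.15;0 0 0 0.15;0 0 0 0.15;0 0 0 0.15;0 0 0 0.15;0 0 0 0.126;0 0 0 0;0 0 0 0'
python3 - <<'E'
from h import *
todo([450.5,14,158],1.846)
E
```

```text
time_s: 7.2
eef_pos: [451.8, 15.5, 158.8]
ee_rot: [0.0, 0.604, 0.797, 0.003]
force: [17.1, 11.1, -20.1]
grip_width: 0.134
grip_force: 30.6
t 7.2 tcp [451.8  15.5 158.8] phi 1.845 z [ 0.003  0.004 -1.   ] q [-0.23  0.23  1.81  0.01  1.1  -0.5 ] F [ 17.1  11.1 -20.1] grip 0.134 30.6
tool shift m [-0.0011 -0.0017  0.0007] yaw -0.001
```

```bash

python3 -m pendant '0 0 0.001 0;0 0 0 0;0 0 0 0;0 0 0 0;0 0 0 0;0 0 -0.03 0;0 0 -0.05 0;0 0 -0.05 0;0 0 0 0' 1
python3 - <<'E'
from h import *
s=viewer.capture("side");t=viewer.capture("top")
c=lambda a,x,y:cv2.resize(a["color"][y:y+100,x:x+133],None,fx=3,fy=3,interpolation=cv2.INTER_CUBIC)
cv2.imwrite("pics/g2.png",np.hstack([c(s,200,105),c(t,260,140)])[...,::-1])
todo([621.5,247,200],1.846)
E
```

```text
time_s: 8.32
eef_pos: [451.5, 13.7, 292.5]
ee_rot: [0.003, 0.603, 0.797, 0.001]
force: [-1.3, -0.6, -0.8]
grip_width: 1.0
grip_force: 0.0
t 8.43 tcp [450.2  14.  288.8] phi 1.846 z [-0.  0. -1.] q [-0.23  0.11  1.6  -0.    1.43 -0.51] F [-1.3  0.4 -0.9] grip 1.001 0.0
tool shift m [0.1777 0.2281 0.0887] yaw -0.0
```

View pics/g2.png

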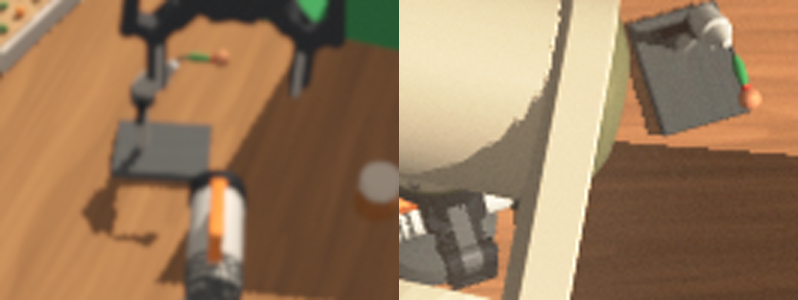

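```bash

python3 -m pendant '0.0295 0.0385 0 0;0.0295 0.0385 0 0;0.0295 0.0385 0 0;0.0295 0.0385 0 0;0.0295 0.0385 0 0;0.0295 0.0385 0 0;0 0 0 -0.18;0 0 0 -0.18;0 0 0 -0.18' 0
python3 -m pendant '0 0 0.02 -0.18;0 0 0.02 -0.18;0 0 0.02 -0.18;0 0 0.02 -0.18;0 0 0 -0.18;0 0 0 -0.046;0 0 0 0;0 0 0 0'
python3 - <<'E'
from h import *
s=viewer.capture("side");t=viewer.capture("top");w=viewer.capture("wrist")
c=lambda a,x,y:cv2.resize(a["color"][y:y+100,x:x+133],None,fx=3,fy=3,interpolation=cv2.INTER_CUBIC)
im=np.hstack([c(s,200,105),c(t,260,140)]); ww=cv2.resize(w["color"],(399,299)); s2=c(s,130,200)
cv2.imwrite("pics/g3.png",np.vstack([im,np.hstack([ww,s2[:299]])])[...,::-1])
print(np.round(at_z(s,(272.3,164.3),185)),np.round(at_z(s,(271.3,191.7),185)))
for d in models.boxes_of("wrist","paddle_top"): print(d)
for p in ([624.5,247.6,100],[621.5,247,100]): print(proj(w,p))
todo([624.5,247.6,110],3.332)
E
```

```text
time_s: 9.55
eef_pos: [624.5, 247.1, 286.9]
ee_rot: [-0.002, 0.366, 0.931, -0.001]
force: [0.0, 0.6, -0.1]
grip_width: 0.001
grip_force: 0.0
time_s: 10.55
eef_pos: [624.4, 247.0, 208.3]
ee_rot: [-0.001, -0.094, 0.996, -0.0]
force: [0.5, 0.2, 0.4]
grip_width: -0.0
grip_force: 0.0
[461. -15. 185.] [437.  69. 185.]
{'at': [620.3, 245.3, 98.8], 'p': 0.72}
{'at': [556.4, 240.3, 112.2], 'p': 0.24}
[[257.49900458 191.66332177]]
[[257.4759479  188.41879796]]
t 10.75 tcp [624.6 247.1 209.1] phi -2.952 z [-0. -0. -1.] q [ 0.2   0.66  1.02 -0.    1.46 -1.56] F [0.1 0.  0.7] grip -0.002 0.0
tool shift m [0.     0.0006 0.0991] yaw -0.001
```

View pics/g3.png

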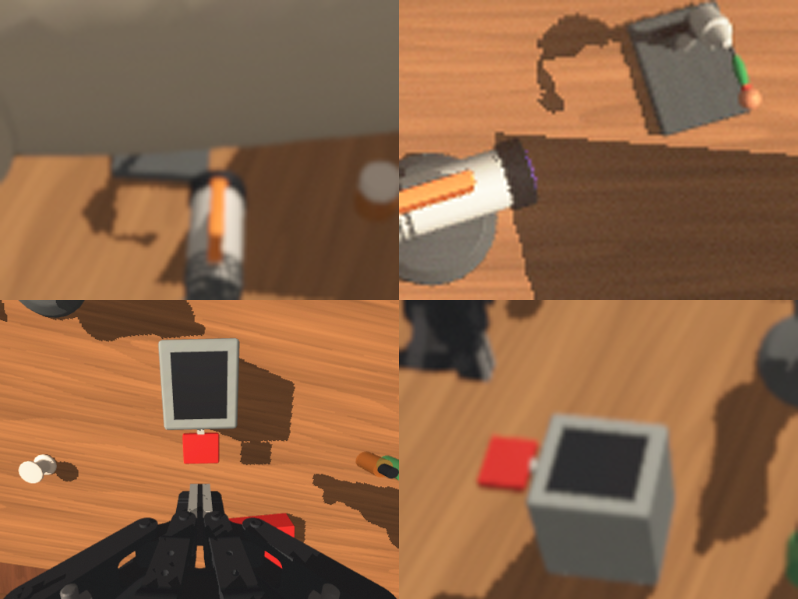

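The top crop (upper right) shows the lamp pointing towards the bead, with the lens at about (531,172) and the bead at (750,98). I'll measure the aim numerically before pressing.

```bash
python3 - <<'E'
from h import *
t=viewer.capture("top")
hsv=cv2.cvtColor(t["color"],cv2.COLOR_RGB2HSV)
m=cv2.inRange(hsv,(8,120,215),(22,255,255)); m[:190]=0;m[225:]=0;m[:,:250]=0;m[:,295:]=0
n,l,st,ce=cv2.connectedComponentsWithStats(m)
for i in range(1,n): 
    if st[i,4]>20: print(st[i],ce[i])
i=1+st[1:,4].argmax(); P=np.argwhere(l==i)[:,::-1]
W=np.array([at_z(t,p,185)[:2] for p in P]); c=W.mean(0); u=np.linalg.svd(W-c)[2][0]; u*=np.sign(-u[1])
print("fin c",c,"ang",np.arctan2(u[1],u[0]),"len",np.ptp((W-c)@u),"wid",np.ptp((W-c)@np.array([-u[1],u[0]])))
b=at_z(t,(260+(750-399)/3,140+98/3),130)[:2]; L=at_z(t,(260+(531-399)/3,140+172/3),130)[:2]
a=np.array([450.5,14]); print("bead",b,"lens",L,"want",np.arctan2(*(b-a)[::-1]),"lens ang",np.arctan2(*(L-a)[::-1]))
E
```

```text
[257 197  28  14 196] [270.64795918 203.68877551]
fin c [450.47625691  13.4951603 ] ang -1.2988030233898527 len 57.779965586446494 wid 14.27371595570434
bead [ 519.84354975 -223.54278598] lens [469.54501806 -59.82851026] want -1.28676853003105 lens ang -1.318337306285438
```

The aim is within about 0.01 rad (3 mm at the bead). Descending to the paddle.

```bash

python3 -m pendant '0 0 0.04 0;0 0 0.04 0;0 0 0.016 0;0 0 0 0;0 0 0 0'
python3 -m pendant '0 0 0.006 0;0 0 0.003 0;0 0 0.003 0;0 0 0 0;0 0 0 0'
python3 -m pendant '0 0 0.002 0;0 0 0.002 0;0 0 0.002 0;0 0 0 0;0 0 0 0'
```

```text
time_s: 11.42
eef_pos: [625.5, 247.2, 115.2]
ee_rot: [0.002, -0.095, 0.995, 0.0]
force: [-0.0, -0.5, -0.4]
grip_width: -0.002
grip_force: 0.0
time_s: 12.05
eef_pos: [624.7, 247.1, 101.4]
ee_rot: [0.0, -0.095, 0.995, 0.0]
force: [0.3, -0.7, 0.1]
grip_width: 0.0
grip_force: 0.0
time_s: 12.68
eef_pos: [624.9, 247.1, 95.8]
ee_rot: [0.0, -0.095, 0.995, 0.0]
force: [0.1, 1.1, 5.4]
grip_width: -0.001
grip_force: 2.6
```

```bash

python3 -m pendant '0 0 0.002 0;0 0 0.002 0;0 0 0.002 0;0 0 0.002 0;0 0 0.002 0;0 0 0.002 0;0 0 0.002 0;0 0 0.002 0;0 0 0.002 0;0 0 0.002 0'
python3 -m pendant '0 0 0.001 0;0 0 0.001 0;0 0 0.001 0;0 0 0.001 0;0 0 0 0;0 0 0 0'
```

```text
time_s: 13.92
eef_pos: [624.9, 247.1, 76.2]
ee_rot: [0.001, -0.095, 0.995, 0.0]
force: [-1.9, -0.5, 9.6]
grip_width: 0.001
grip_force: 4.6
time_s: 14.68
eef_pos: [624.9, 247.1, 71.8]
ee_rot: [0.0, -0.095, 0.995, 0.0]
force: [-0.5, 0.0, 7.2]
grip_width: 0.001
grip_force: 3.7
```

```bash

python3 -m pendant '0 0 0.001 0;0 0 0.0007 0;0 0 0 0;0 0 0 0;0 0 0 0;0 0 0 0;0 0 0 0;0 0 0 0'
python3 - <<'E'
from h import *
s=viewer.capture("side");t=viewer.capture("top");w=viewer.capture("wrist")
todo([624.5,247.6,70],3.332)
c=lambda a,x,y:cv2.resize(a["color"][y:y+100,x:x+133],None,fx=3,fy=3,interpolation=cv2.INTER_CUBIC)
cv2.imwrite("pics/g4.png",np.vstack([np.hstack([c(s,130,200),c(t,260,140)]),np.hstack([cv2.resize(w["color"],(399,300)),c(w,190,160)])])[...,::-1])
E
```

```text
time_s: 15.68
eef_pos: [624.9, 247.1, 70.4]
ee_rot: [0.0, -0.095, 0.995, 0.0]
force: [-2.2, -0.4, 9.8]
grip_width: 0.003
grip_force: 4.7
t 15.82 tcp [624.9 247.1  70.4] phi -2.951 z [ 0.001  0.    -1.   ] q [ 0.2   0.78  1.18 -0.    1.18 -1.56] F [-3.1  0.2  9.6] grip -0.001 4.7
tool shift m [0.0003 0.0006 0.0004] yaw -0.0
```

View pics/g4.png

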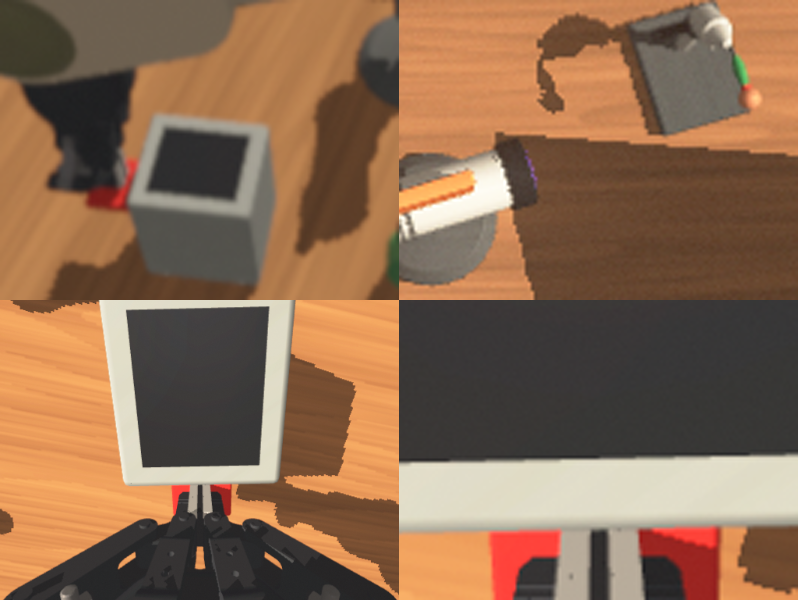

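The fingers hold the paddle down at about 29.6 mm with 9.8 N, which matches the third click. The lamp's lens is unmoved at (531,172), and the vise is untouched. Handing in.

```bash
python3 -c "
from rig import ctrl
print(ctrl.finish_job())"
```

```text
the job is handed in; nothing more can be done
None
```

I handed the job in with the lamp aimed at the bead (about 3 mm off axis by my measurement) and the fingers still holding the paddle at the third click, about 29.6 mm down with roughly 10 N; the hand-in returned no verdict.

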